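# Load the watch-movement carousel

### The job

On the watchmaker's bench, first turn the round carousel by its black centre knob until its blue well faces the loading point, the gap in the guard rail marked by the white arrow. Only then pick up the canister with the blue cap and set it down upright in the blue well (do not drop it in), leaving the well at the loading point.

Things in the scene. Friction and masses are not known exactly. Their poses are not given: they have to be found in the camera images.
- knob_grip (a point): Black bar knob on the carousel's upright axis; the point is the bar's centre, 64 mm above the bench. Bar 50 mm long (point y), 14 thick (x), 24 high. It turns with the carousel (disc 196 mm across): its -x points at the blue well, so grip it closing along that line. Light friction (0.06 N m); stays where left. To load, turn it clockwise from above by 0.5 to 1.4 rad.
- blue_well (a point): Centre of the floor of the round blue well on the carousel, 64 mm from its axis, 23 mm above the bench; axes as the knob's. Well 52 mm wide inside, 7 mm deep, wall 3 mm (rim 30 mm above the bench). Equal wells, red, white and yellow, stand at quarter turns.
- loading_point (a point): Fixed loading point, 64 mm from the carousel's axis, 23 mm above the bench, in the gap of the low dark guard rail (110 mm from the axis, top 32 mm above the bench), where the white arrow on the base points; -x points outward from the axis. The blue well is home when its centre is at this point. The base's place and yaw vary.
- blue_canister (a point): Centre (30 mm above its foot) of the canister to load: upright aluminium cylinder, 30 mm diameter, 60 mm high, its top 20 mm a blue cap, about 70 g, loose on the bench; z is its axis. Canisters of the same shape with red and yellow caps stand nearby (at least 80 mm between centres) and are not wanted.

How it is judged:
On the way, in this order (a step that is already met when the one before it is completed fails the run):
1. the blue well is turned to within 13 mm of the loading point while the blue-capped canister still stands where it was (within 40 mm) (horizontal distance between blue_well and loading_point below 0.013 m and distance of blue_canister from where it was at the start of the episode below 0.04 m), for 0.2 s.
2. the blue-capped canister is lowered into the blue well while still in the fingers (its foot less than 12 mm above the well's floor) (horizontal distance between blue_canister and blue_well below 0.015 m and z of blue_canister in the frame of blue_well below 0.042 m and contact force between the fingers and canister_blue above 0.3 N), for 0.05 s.
At the end, for the whole second after the job is handed in: The blue-capped canister stands upright (within 10 degrees) on the floor of the blue well (centre within 15 mm of the well's, its height within -8 to +5 mm of seated), and the blue well is within 15 mm of the loading point (horizontal distance between blue_well and loading_point below 0.015 m and horizontal distance between blue_canister and blue_well below 0.015 m and z of blue_canister in the frame of blue_well between 0.022 and 0.035 m and angle between blue_canister's own z axis and vertical below 0.17 rad); the robot touches nothing.
It also fails if it takes over 51 s, if anything falls off the work surface, if the arm or the gripper's body presses on something with over 40 N, if the wrist force passes 120 N, or if a joint passes its speed limit or range.

### The arm

A 7-joint arm with a two-finger parallel gripper is mounted at the origin on the work surface. World frame = base frame: x ahead of the robot, y to its left, z up, the work surface at z = 0. Lengths are in m, angles in rad, forces in N, time in s.
With the tool pointing down it reaches from about 0.4 to 0.85 m from the base axis. Payload 4.5 kg.
Tool frame: the origin (TCP) lies on the centre line of the jaws, within the pads' length; the fingertips stand 17 mm ahead of it and the grasp point (between the pads) lies 2 mm behind it (r.tip_reach is the distance from the TCP to the fingertips, in m); z points along the fingers, y is the line along which they close (so a half turn about z gives the same grasp; the last joint's range is limited). The gripper opens to 88 mm and grips with 3 to 60 N. Pads are 18 mm wide; open, the fingers measure 123 mm over their backs; the gripper's body (75 mm by 187 mm) begins 45 mm behind the grasp point.
Start: joints at [-1.302, 0.689, -0.195, 1.565, 0.157, 0.902, -0.215], TCP at [0.145, 0.608, 0.256] pointing down, gripper open.
Joint ranges: [-3.01, 3.01], [-0.46, 2.08], [-1.47, 1.51], [0.13, 2.56], [-1, 4.14], [0.04, 2.09], [-2.66, 2.66]. Speed limits (rad/s): [2.57, 2.57, 3.14, 3.14, 3.14, 3.14, 3.14].

### API

Orientations are given as a unit quaternion [x, y, z, w].
In Python, from plant import r gives the robot as it stands.
- The arm moves only by the tool step_arm, never from a script. Its argument "steps" is a list of rows, each a list of 7 numbers: the shift along the tool's x, y, z in cm, then the turn, a rotation vector about the tool's x, y, z in degrees, then the gripper's target within -1 to 1 (shut at 1, half-way at 0, fully open at -1). A call has 1 to 8 rows; each row shifts and turns the commanded pose from where the row before left it, along the tool's axes as they then stand; what a row does not reach is not made up. A row lasts 1/8 s, in which the tool goes at most 62.5 mm and 10.7 degrees, less where a joint would pass 70% of its speed; a pose out of reach is approached as far as the arm can. A call with a gripper value outside its range is refused whole. The fingers move at their own pace and stop on an object; "force" is the grip in N (left out, the last holds). Time passes only in rows, so rows that do not move let the fingers close. It gives the time, the measured TCP pose, the force, the opening and the grip force at its end, in the units of the state.
- r.get_state(): the state, without advancing time (a new reading comes with each control period).
- r.snapshot(name): name is "side" or "top"; returns a dict with "pixels" (480x640x3 uint8, red, green, blue), "fx", "fy", "cx", "cy" (pixels), "dist_coeffs" ([k1, k2, p1, p2, k3] as OpenCV has them; the pictures are not rectified), "cam_to_world" (4x4, takes a point from camera to world coordinates). Camera axes: x right, y down, z forward; pixel columns grow to the right and rows downward; lengths in m; the calibration is good to about 2 mm. A picture is of the moment at which its call begins. There is no depth.
- r.finish_job(): hands the job in; it is judged then, once.
The state is a dict: "clock": time; "q": joint angles; "qd": joint speeds; "joint_torque": joint torques, N m; "tool_pos": TCP position; "eef_rot": TCP orientation; "contact_force": force on the tool from outside, world axes, zero at the start; "moment": the same for the moment, N m; "opening": opening from 0.0 (shut) to 1.0 (fully open); "finger_force": force on a finger pad.
Only numpy, scipy, OpenCV 4.12 (cv2) and the standard library are available. Lean on these libraries where they do the work, as an engineer would, in place of code of your own. Each camera call takes 0.05 s, during which the arm holds its last target. There are 200 camera calls.

## Working session

There is one attempt and no reset: what is moved stays moved. The work goes in short steps, Python scripts to look and compute and a tool call to move; the robot and the scene stay as the last step left them, time stands still between calls to the robot, and variables do not carry over. Pictures are saved under pics/ and viewed, at most 10 in all, crops included, and the job is handed in when it is done.

Besides the shell and the picture viewer there is one more tool, called after ">>>" as a command line: name --pt "numbers of a row" for each row, then --argument value for the rest. step_arm: Moves the arm, as the interface text tells. Its arguments: {"type":"object","properties":{"steps":{"type":"array","items":{"type":"array","items":{"type":"number"}}},"force":{"type":"number"}},"required":["steps"]}

```bash
mkdir -p pics; cat > h.py <<'E'
import numpy as np, cv2
from plant import r
def snap(n,f=None):
    s=r.snapshot(n); s['pixels']=np.array(s['pixels'])
    if f: cv2.imwrite('pics/'+f,s['pixels'][:,:,::-1])
    return s
def ray(s,uv):
    K=np.array([[s['fx'],0,s['cx']],[0,s['fy'],s['cy']],[0,0,1.]])
    p=cv2.undistortPoints(np.array([[uv]],float),K,np.array(s['dist_coeffs'],float))[0,0]
    T=np.array(s['cam_to_world']); return T[:3,3],T[:3,:3]@np.array([p[0],p[1],1.])
def onz(s,uv,z):
    o,d=ray(s,uv); return o+d*(z-o[2])/d[2]
def blobs(s,lo,hi,mina=60):
    hsv=cv2.cvtColor(s['pixels'],cv2.COLOR_RGB2HSV)
    m=cv2.inRange(hsv,np.array(lo),np.array(hi))
    n,l,st,c=cv2.connectedComponentsWithStats(m)
    return [(st[i].tolist(),c[i].round(1).tolist()) for i in range(1,n) if st[i][4]>=mina]
E
python3 - <<'E'
from h import *
for n in('top','side'):
    s=snap(n,n+'0.png'); print(n,np.round(s['cam_to_world'],3).tolist())
    print('blue',blobs(s,(95,110,40),(130,255,255)))
    print('yel',blobs(s,(20,110,80),(35,255,255)))
    print('red',blobs(s,(0,130,60),(8,255,255))+blobs(s,(172,130,60),(180,255,255)))
st=r.get_state(); print(st['clock'],st['tool_pos'],st['eef_rot'])
E
```

```text
top [[-0.023, -0.999, 0.042, 0.495], [-1.0, 0.023, 0.008, -0.036], [-0.009, -0.042, -0.999, 0.882], [0.0, 0.0, 0.0, 1.0]]
blue [([380, 72, 14, 13, 85], [386.6, 78.0]), ([226, 225, 35, 34, 790], [244.3, 241.5]), ([496, 248, 20, 17, 268], [506.0, 256.0])]
yel [([216, 171, 36, 35, 958], [233.3, 187.7]), ([389, 259, 20, 19, 289], [398.3, 268.2])]
red [([262, 0, 11, 18, 96], [267.2, 8.4]), ([413, 174, 19, 19, 275], [422.0, 182.9]), ([172, 235, 35, 34, 901], [188.9, 251.6])]
side [[0.749, -0.337, 0.57, 0.141], [-0.662, -0.388, 0.64, -0.508], [0.005, -0.857, -0.515, 0.455], [0.0, 0.0, 0.0, 1.0]]
blue [([440, 210, 32, 56, 1096], [456.9, 244.5]), ([253, 234, 28, 16, 382], [266.9, 241.8]), ([423, 349, 24, 26, 493], [434.4, 361.7])]
yel [([394, 148, 10, 27, 193], [398.1, 160.6]), ([286, 218, 26, 16, 358], [298.4, 225.4]), ([326, 293, 18, 21, 341], [334.5, 302.9])]
red [([405, 152, 9, 26, 187], [409.1, 164.4]), ([545, 197, 22, 49, 211], [556.3, 218.3]), ([222, 221, 28, 16, 365], [235.5, 227.8]), ([405, 271, 18, 19, 267], [413.4, 280.3])]
0.1 [0.14533016 0.60730202 0.25498606] [ 1.17094870e-01  9.93120379e-01 -8.39196916e-04 -3.12342991e-05]
```

View pics/top0.png

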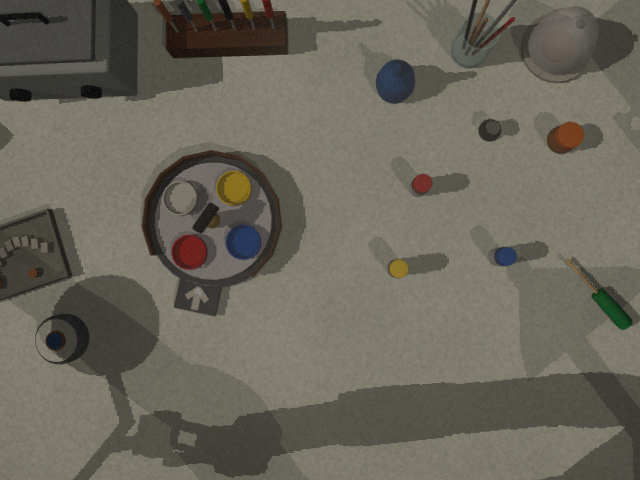

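View pics/side0.png

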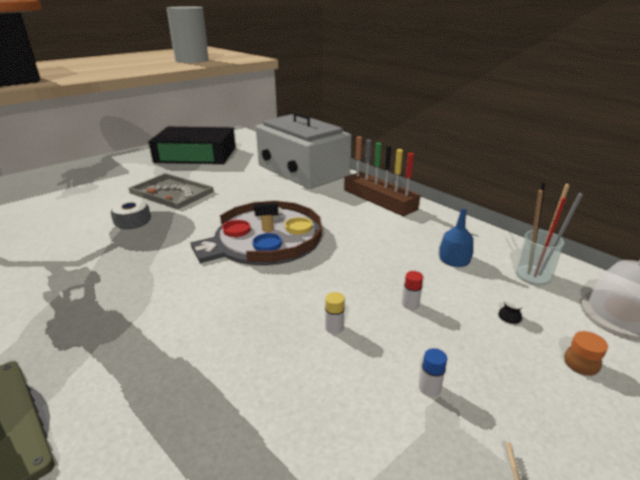

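The top view shows the carousel near (211,218), its blue well at (244,241), the white arrow near (197,297) and the blue canister at (506,256). The red and yellow decoys are at (422,183) and (398,268). The side view agrees: blue well (267,242), blue canister (434,362).

```bash
python3 - <<'E'
from h import *
t=snap('top'); s=snap('side')
W={k:onz(t,uv,.026) for k,uv in dict(blue=(244.3,241.5),yel=(233.3,187.7),red=(188.9,251.6)).items()}
ax=(W['yel']+W['red'])/2
print({k:v.round(4) for k,v in W.items()},'axis',ax.round(4),[np.linalg.norm((v-ax)[:2]).round(4) for v in W.values()])
print('side wells',[onz(s,u,.026).round(4) for u in((266.9,241.8),(298.4,225.4),(235.5,227.8))])
# arrow
roi=t['pixels'][270:325,165:235]; g=cv2.cvtColor(roi,cv2.COLOR_RGB2GRAY)
dark=cv2.inRange(g,0,80)
h,_=[*cv2.findContours(dark,cv2.RETR_EXTERNAL,cv2.CHAIN_APPROX_SIMPLE)]
c=max(h,key=cv2.contourArea); m=np.zeros_like(g); cv2.drawContours(m,[cv2.convexHull(c)],-1,255,-1)
print('plate',cv2.minAreaRect(c))
for th in(120,140,160):
    n,l,st,ce=cv2.connectedComponentsWithStats(((g>th)&(cv2.erode(m,np.ones((5,5)))>0)).astype(np.uint8))
    for i in range(1,n):
        if st[i][4]>40:
            p=ce[i]+[165,270]; P=onz(t,p,.012); d=(P-ax)[:2]; print(th,st[i],p,P.round(4),'load ang',np.degrees(np.arctan2(d[1],d[0])),np.linalg.norm(d))
for k in('blue','yel','red'):
    d=(W[k]-ax)[:2]; print(k,np.degrees(np.arctan2(d[1],d[0])))
# black knob
g=cv2.cvtColor(t['pixels'],cv2.COLOR_RGB2GRAY)[195:240,185:230]
c=max(cv2.findContours(cv2.inRange(g,0,60),cv2.RETR_LIST,cv2.CHAIN_APPROX_NONE)[0],key=cv2.contourArea)
q=cv2.minAreaRect(c); b=cv2.boxPoints(q)+[185,195]; print('knob',q,onz(t,np.array(q[0])+[185,195],.07).round(4),[onz(t,x,.076).round(4)[:2] for x in b])
# canister cap: top z .06
print('can top',onz(t,(506.0,256.0),.056).round(4),'side',onz(s,(434.4,361.7),.05).round(4))
cv2.imwrite('pics/crop.png',cv2.resize(t['pixels'][140:330,130:300,::-1],None,fx=3,fy=3,interpolation=cv2.INTER_CUBIC))
E
```

```text
{'blue': array([0.5388, 0.1144, 0.026 ]), 'yel': array([0.6279, 0.1312, 0.026 ]), 'red': array([0.5243, 0.206 , 0.026 ])} axis [0.5761 0.1686 0.026 ] [np.float64(0.0659), np.float64(0.0639), np.float64(0.0639)]
side wells [array([0.5386, 0.1123, 0.026 ]), array([0.6267, 0.1249, 0.026 ]), array([0.5225, 0.2017, 0.026 ])]
plate ((35.50212097167969, 22.877559661865234), (65.03201293945312, 41.88948059082031), 5.389311790466309)
120 [29 18  8  9 41] [197.80487805 291.56097561] [0.4579 0.1959 0.012 ] load ang 167.00423305970742 0.121288804923737
blue -124.53068809755439
yel -35.83576635030754
red 144.16423364969242
knob ((23.748323440551758, 25.073823928833008), (20.153106689453125, 32.03196716308594), 34.99201965332031) [0.5713 0.1618 0.07  ] [array([0.56  , 0.1877]), array([0.6001, 0.1586]), array([0.5815, 0.133 ]), array([0.5415, 0.1622])]
can top [ 0.5047 -0.3036  0.056 ] side [ 0.5043 -0.3062  0.05  ]
```

View pics/crop.png

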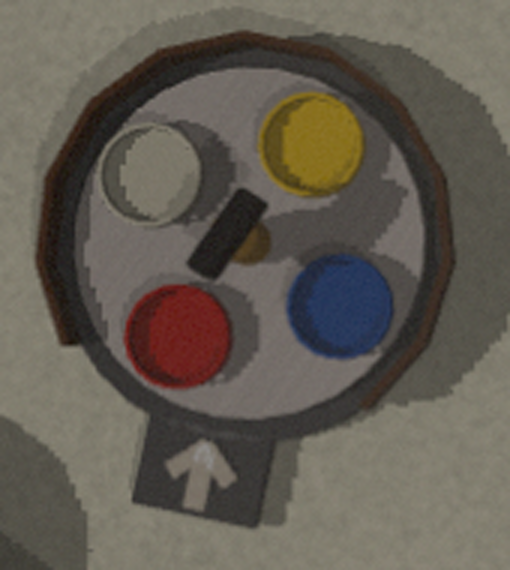

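The crop shows the bar knob centred at crop (228,234). The guard-rail ends are at (68,343) and (372,407), and the arrow plate corners at (150,413), (275,440), (133,500) and (258,527). The white well is near (152,174).

```bash
python3 - <<'E'
from h import *
t=snap('top')
P=lambda c,z: onz(t,(130+c[0]/3-.33,140+c[1]/3-.33),z)[:2]
A=lambda d: np.degrees(np.arctan2(d[1],d[0]))%360
wh=P((152,174),.028)
W=[np.array(onz(t,u,.028)[:2]) for u in((244.3,241.5),(233.3,187.7),(188.9,251.6))]
ax=np.mean(W+[wh],0); print('axis',ax,'white',wh,[np.linalg.norm(w-ax) for w in W+[wh]])
print('blue ang',A(W[0]-ax),A(W[0]-wh),'redyel',A(W[1]-W[2])-90+0)
pl=[P(c,.008) for c in((150,413),(275,440),(133,500),(258,527))]
print('plate sides',A(pl[2]-pl[0]),A(pl[3]-pl[1]),'mid',A(np.mean(pl,0)-ax),'faredge',A((pl[2]+pl[3])/2-ax))
e=[P((68,343),.032),P((372,407),.032)]
print('rail',[np.linalg.norm(x-ax) for x in e],[A(x-ax) for x in e],np.mean([A(x-ax) for x in e]))
print('arrow shaft',A(P((197,508),.008)-P((205,438),.008)),A(P((205,438),.008)-ax),A(P((197,508),.008)-ax))
k=[P(c,.076) for c in((242,188),(267,203),(214,280),(188,265))]; print('knob',np.mean(k,0),'bar ang',A(k[0]-k[3]),A(k[1]-k[2]))
q=r.get_state()['eef_rot']
from scipy.spatial.transform import Rotation as R
print(R.from_quat(q).as_matrix().round(3).tolist())
E
```

```text
axis [0.57598528 0.16727635] white [0.61342702 0.21879165] [np.float64(0.065044916291991), np.float64(0.06319962005671796), np.float64(0.06432671347253376), np.float64(0.06368445961830223)]
blue ang 234.9865813524483 234.4935749644277 redyel 234.16423364969245
plate sides 168.04295714151084 167.92128148583765 mid 166.5728846759301 faredge 166.79767639588937
rail [np.float64(0.11168607000960522), np.float64(0.11527317007119008)] [np.float64(119.17432424532699), np.float64(216.35828199277657)] 167.76630311905177
arrow shaft 172.57317940259387 164.912321265591 166.89018717412546
knob [0.57460452 0.16525327] bar ang 323.930901468258 324.41961726747047
[[-0.973, 0.233, -0.0], [0.233, 0.973, -0.001], [-0.0, -0.001, -1.0]]
```

>>> step_arm --pt "-4 -2.5 0 0 0 0 -1" --pt "-4 -2.5 0 0 0 0 -1" --pt "-4 -2.5 0 0 0 0 -1" --pt "-4 -2.5 0 0 0 0 -1" --pt "-4 -2.5 0 0 0 0 -1" --pt "-4 -2.5 0 0 0 0 -1" --pt "-4 -2.5 0 0 0 0 -1" --pt "-4 -2.5 0 0 0 0 -1" --force 20

```text
clock: 1.25
tool_pos: [0.4111, 0.3378, 0.2558]
eef_rot: [0.117, 0.993, 0.0, 0.0]
contact_force: [-0.1, 0.9, 0.6]
opening: 1.006
finger_force: 0.0
```

>>> step_arm --pt "-4 -2.5 0 0 0 0 -1" --pt "-4 -2.5 0 0 0 0 -1" --pt "-4 -2.5 0 0 0 0 -1" --pt "-4 -2.7 0 0 0 0 -1" --pt "-4 -2.7 0 0 0 0 -1" --pt "0 0 4 0 0 7 -1" --pt "0 0 4 0 0 7 -1" --pt "0 0 0 0 0 8 -1"

```text
clock: 2.25
tool_pos: [0.5724, 0.1659, 0.1724]
eef_rot: [0.307, 0.952, -0.002, -0.003]
contact_force: [0.9, 0.8, 0.4]
opening: 0.999
finger_force: 0.0
```

>>> step_arm --pt "-0.2 0.2 4 0 0 0 -1" --pt "0 0 4 0 0 0 -1" --pt "0 0 2.8 0 0 0 -1" --pt "0 0 0 0 0 0 -1" --pt "0 0 0 0 0 0 1" --pt "0 0 0 0 0 0 1" --pt "0 0 0 0 0 0 1" --pt "0 0 0 0 0 0 1"

```text
clock: 3.25
tool_pos: [0.5777, 0.1675, 0.0683]
eef_rot: [0.304, 0.953, 0.0, 0.0]
contact_force: [0.1, 0.3, 0.0]
opening: 0.569
finger_force: 0.0
```

>>> step_arm --pt "0 0 0.5 0 0 0 1" --pt "0 0 0 0 0 0 1" --pt "0 0 0 0 0 0 1" --pt "0 0 0 0 0 0 1" --pt "0 0 0 0 0 0 1" --pt "0 0 0 0 0 0 1"

```text
clock: 4.0
tool_pos: [0.5776, 0.1681, 0.0624]
eef_rot: [0.304, 0.953, 0.001, 0.0]
contact_force: [2.6, 2.4, -7.7]
opening: 0.287
finger_force: 20.0
```

```bash
python3 - <<'E'
from h import *
s=snap('side'); t=snap('top'); print(r.get_state()['opening'],r.get_state()['tool_pos'],r.get_state()['finger_force'])
a=cv2.resize(s['pixels'][170:290,190:350],(800,600),interpolation=cv2.INTER_CUBIC)
cv2.imwrite('pics/s1.png',a[:,:,::-1])
E
```

```text
0.28254860584936126 [0.57761307 0.16802111 0.06245357] 19.99839574098587
```

View pics/s1.png

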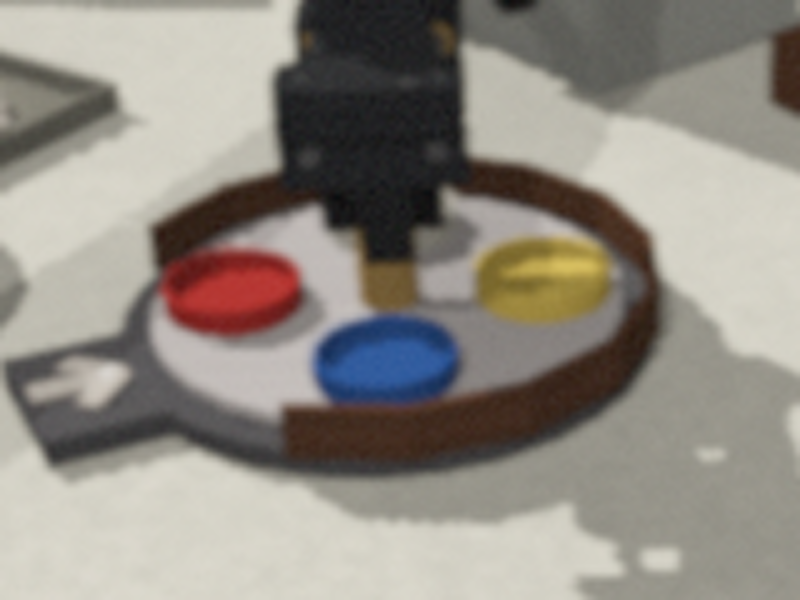

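The side view shows the fingertips gone past the bar and clamping the wider brass post at crop (388,285). I'll open, raise 10 mm, and grip the bar itself.

>>> step_arm --pt "0 0 0 0 0 0 0" --pt "0 0 0 0 0 0 0" --pt "0 0 -1.0 0 0 0 0" --pt "0 0 0 0 0 0 1" --pt "0 0 0 0 0 0 1" --pt "0 0 0 0 0 0 1" --pt "0 0 0 0 0 0 1" --pt "0 0 0 0 0 0 1"

```text
clock: 5.1
tool_pos: [0.5777, 0.168, 0.0727]
eef_rot: [0.304, 0.953, 0.001, 0.0]
contact_force: [1.4, 1.2, -0.8]
opening: 0.159
finger_force: 20.0
```

>>> step_arm --pt "0 0 0 0 0 8 1" --pt "0 0 0 0 0 9 1" --pt "0 0 0 0 0 9 1" --pt "0 0 0 0 0 9 1" --pt "0 0 0 0 0 9 1" --pt "0 0 0 0 0 9 1" --pt "0 0 0 0 0 9 1" --pt "0 0 0 0 0 5 1" --force 30

```text
clock: 6.1
tool_pos: [0.5756, 0.1672, 0.0726]
eef_rot: [0.781, 0.625, -0.002, -0.001]
contact_force: [-3.8, 0.5, 2.3]
opening: 0.154
finger_force: 30.0
```

>>> step_arm --pt "0 0 0 0 0 0 1" --pt "0 0 0 0 0 0 1" --pt "0 0 0 0 0 0 1"

```text
clock: 6.48
tool_pos: [0.5756, 0.1672, 0.0726]
eef_rot: [0.779, 0.627, -0.002, -0.001]
contact_force: [-5.3, -0.9, 6.4]
opening: 0.155
finger_force: 30.0
```

```bash
python3 - <<'E'
from h import *
t=snap('top'); s=snap('side')
for n,x in(('t',t),('s',s)):
    for st,c in blobs(x,(95,110,40),(130,255,255)): print(n,st,onz(x,c,.026).round(4))
E
```

```text
t [381, 73, 13, 14, 81] [ 0.8038 -0.1278  0.026 ]
t [204, 243, 17, 31, 377] [0.5123 0.1683 0.026 ]
t [496, 248, 20, 17, 275] [ 0.5049 -0.313   0.026 ]
s [440, 210, 32, 56, 1091] [ 0.8104 -0.1373  0.026 ]
s [225, 226, 27, 17, 360] [0.5121 0.1763 0.026 ]
s [423, 349, 24, 26, 492] [ 0.526  -0.2941  0.026 ]
```

>>> step_arm --pt "0 0 0 0 0 0 -0.3" --pt "0 0 0 0 0 0 -0.3" --pt "0 0 -2 0 0 0 -0.3" --pt "0 0 -5 0 0 0 -0.3" --pt "0 5 -5 0 0 -6 -1" --pt "0 0 0 0 0 0 -1"

```text
clock: 7.32
tool_pos: [0.6269, 0.1563, 0.1929]
eef_rot: [0.747, 0.665, 0.006, 0.004]
contact_force: [-0.5, 0.6, -0.9]
opening: 0.813
finger_force: 0.0
```

>>> step_arm --pt "-5.9 -0.8 0 0 0 0 -1" --pt "-5.9 -0.8 0 0 0 0 -1" --pt "-5.9 -0.8 0 0 0 0 -1" --pt "-5.9 -0.8 0 0 0 0 -1" --pt "-5.9 -0.8 0 0 0 0 -1" --pt "-5.9 -0.9 0 0 0 0 -1" --pt "-5.9 -0.9 0 0 0 0 -1" --pt "-5.9 -0.9 0 0 0 0 -1"

```text
clock: 8.32
tool_pos: [0.4999, -0.3048, 0.1871]
eef_rot: [0.746, 0.666, 0.0, -0.0]
contact_force: [1.8, 1.2, 0.3]
opening: 1.0
finger_force: 0.0
```

>>> step_arm --pt "0 0 0 0 0 -10 -1" --pt "0 0 0 0 0 -10 -1" --pt "0 0 0 0 0 -10 -1" --pt "0 0 0 0 0 -10 -1" --pt "0 0 0 0 0 -10 -1" --pt "0 0 0 0 0 -10 -1" --pt "0 0 0 0 0 -10 -1" --pt "0 0 0 0 0 -10 -1"

```text
clock: 9.32
tool_pos: [0.5002, -0.3032, 0.187]
eef_rot: [0.14, 0.99, -0.0, -0.001]
contact_force: [-0.5, -0.5, -0.2]
opening: 1.001
finger_force: 0.0
```

```bash
python3 - <<'E'
from h import *
t=snap('top'); s=snap('side')
for n,x in(('t',t),('s',s)):
    for st,c in blobs(x,(95,110,40),(130,255,255)): print(n,st,onz(x,c,.026).round(4),onz(x,c,.05).round(4))
    for k,lo,hi in(('y',(20,110,80),(35,255,255)),('r',(172,130,60),(180,255,255)),('r',(0,130,60),(8,255,255))):
        for st,c in blobs(x,lo,hi,250): print(n,k,st,onz(x,c,.026).round(4))
cv2.imwrite('pics/c2.png',cv2.resize(t['pixels'][140:330,130:300,::-1],None,fx=3,fy=3,interpolation=cv2.INTER_CUBIC))
q=r.get_state(); print(q['q'].round(2) if hasattr(q['q'],'round') else q['q'],q['tool_pos'],q['eef_rot'])
E
```

```text
t [380, 67, 13, 18, 91] [ 0.8102 -0.1253  0.026 ] [ 0.8013 -0.1228  0.05  ]
t [186, 241, 35, 34, 874] [0.5142 0.182  0.026 ] [0.5137 0.1759 0.05  ]
t [47, 333, 15, 15, 172] [0.3825 0.4334 0.026 ] [0.3857 0.4202 0.05  ]
t y [231, 214, 36, 31, 595] [0.5556 0.1021 0.026 ]
t y [389, 259, 20, 19, 292] [ 0.4893 -0.1362  0.026 ]
t r [413, 174, 19, 18, 274] [ 0.6283 -0.1792  0.026 ]
t r [156, 195, 34, 35, 887] [0.5901 0.2318 0.026 ]
s [451, 222, 21, 22, 187] [ 0.8605 -0.1155  0.026 ] [ 0.8203 -0.1375  0.05  ]
s [225, 226, 27, 17, 362] [0.5123 0.1761 0.026 ] [0.4915 0.1379 0.05  ]
s [441, 237, 26, 29, 516] [ 0.7765 -0.1501  0.026 ] [ 0.741  -0.1701  0.05  ]
s [423, 349, 24, 26, 489] [ 0.526  -0.2941  0.026 ] [ 0.5045 -0.3061  0.05  ]
s y [266, 232, 28, 18, 412] [0.5605 0.1015 0.026 ]
s y [326, 293, 18, 21, 339] [ 0.5099 -0.1141  0.026 ]
s r [242, 205, 20, 17, 251] [0.5855 0.2366 0.026 ]
s r [405, 271, 18, 19, 270] [ 0.6526 -0.1572  0.026 ]
[ 0.64  0.74 -0.31  1.75  0.32  0.7   1.45] [ 0.50025892 -0.30335581  0.18689093] [ 1.43027727e-01  9.89718576e-01  2.61260981e-04 -3.77239276e-04]
```

View pics/c2.png

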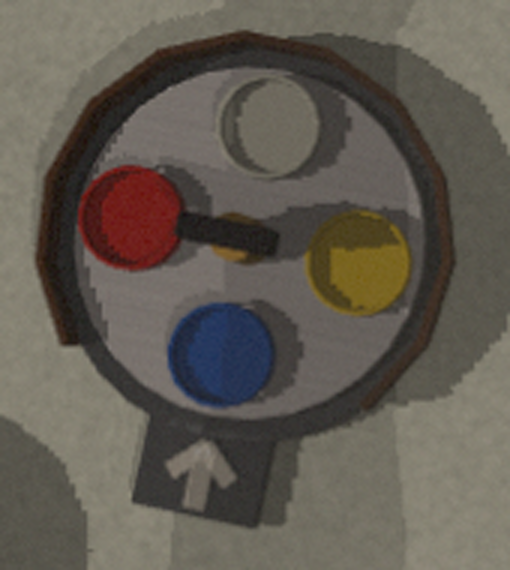

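The well now sits facing the arrow (blue at crop (221,355), in line with the plate and arrow), within a few mm of the loading point. Next is the canister.

>>> step_arm --pt "-0.4 0 4 0 0 0 -1" --pt "0 0 4 0 0 0 -1" --pt "0 0 4 0 0 0 -1" --pt "0 0 2.6 0 0 0 -1" --pt "0 0 0 0 0 0 -1" --pt "0 0 0 0 0 0 -1"

```text
clock: 10.18
tool_pos: [0.5053, -0.3049, 0.0419]
eef_rot: [0.144, 0.99, -0.0, 0.001]
contact_force: [0.2, 0.1, 0.8]
opening: 1.001
finger_force: 0.0
```

>>> step_arm --pt "0 0 0.3 0 0 0 1" --pt "0 0 0 0 0 0 1" --pt "0 0 0 0 0 0 1" --pt "0 0 0 0 0 0 1" --pt "0 0 0 0 0 0 1" --pt "0 0 0 0 0 0 1" --pt "0 0 0 0 0 0 1" --force 20

```text
clock: 11.05
tool_pos: [0.5048, -0.3047, 0.0379]
eef_rot: [0.143, 0.99, 0.0, 0.0]
contact_force: [0.2, -0.3, 0.1]
opening: 0.335
finger_force: 20.0
```

>>> step_arm --pt "0 0 -4 0 0 0 1" --pt "0 0 -4 0 0 0 1" --pt "0 0 -4 0 0 0 1" --pt "0.6 2.3 0 0 0 0 1" --pt "1.2 4.5 0 0 0 0 1" --pt "1.4 5 0 0 0 0 1" --pt "1.4 5 0 0 0 0 1" --pt "1.4 5 0 0 0 0 1"

```text
clock: 12.05
tool_pos: [0.5089, -0.0771, 0.1579]
eef_rot: [0.143, 0.99, 0.0, 0.0]
contact_force: [1.2, 0.8, -0.6]
opening: 0.335
finger_force: 20.0
```

>>> step_arm --pt "1.4 5 0 0 0 0 1" --pt "1.4 5 0 0 0 0 1" --pt "1.4 5 0 0 0 0 1" --pt "1.4 5 0 0 0 0 1" --pt "1.2 4.0 0 0 0 0 1" --pt "0.1 1.0 0 0 0 0 1" --pt "0 0 0 0 0 0 1" --pt "0 0 0 0 0 0 1"

```text
clock: 13.05
tool_pos: [0.5137, 0.1781, 0.1577]
eef_rot: [0.145, 0.99, -0.001, -0.0]
contact_force: [0.3, -0.8, -1.4]
opening: 0.333
finger_force: 20.0
```

>>> step_arm --pt "0.1 0.3 3 0 0 0 1" --pt "0 0 3 0 0 0 1" --pt "0 0 2 0 0 0 1" --pt "0 0 0.5 0 0 0 1" --pt "0 0 0 0 0 0 1" --pt "0 0 0 0 0 0 1"

```text
clock: 13.8
tool_pos: [0.5141, 0.1836, 0.0738]
eef_rot: [0.143, 0.99, 0.0, 0.001]
contact_force: [-0.6, -0.1, -0.2]
opening: 0.333
finger_force: 20.0
```

```bash
python3 - <<'E'
from h import *
t=snap('top'); s=snap('side')
for n,x in(('t',t),('s',s)):
    for k,lo,hi in(('b',(95,110,40),(130,255,255)),('y',(20,110,80),(35,255,255)),('r',(172,130,60),(180,255,255)),('r',(0,130,60),(8,255,255))):
        for st,c in blobs(x,lo,hi,50): print(n,k,st,onz(x,c,.026).round(4))
a=cv2.resize(s['pixels'][170:290,190:350],(800,600),interpolation=cv2.INTER_CUBIC)
cv2.imwrite('pics/s3.png',a[:,:,::-1])
E
```

```text
t b [380, 71, 15, 16, 92] [ 0.8047 -0.1268  0.026 ]
t y [240, 0, 12, 19, 97] [0.9329 0.1075 0.026 ]
t y [232, 210, 35, 35, 973] [0.5621 0.1061 0.026 ]
t y [389, 259, 20, 19, 296] [ 0.4895 -0.1362  0.026 ]
t r [262, 0, 12, 19, 124] [0.9308 0.0699 0.026 ]
t r [413, 174, 19, 19, 279] [ 0.6281 -0.1791  0.026 ]
t r [156, 195, 35, 34, 798] [0.5912 0.2307 0.026 ]
s b [440, 210, 32, 56, 1093] [ 0.81   -0.1374  0.026 ]
s b [225, 227, 26, 16, 278] [0.5091 0.1703 0.026 ]
s y [394, 148, 10, 27, 195] [1.0861 0.2456 0.026 ]
s y [266, 231, 28, 20, 428] [0.5601 0.1009 0.026 ]
s y [325, 292, 20, 22, 362] [ 0.5106 -0.1134  0.026 ]
s r [405, 152, 10, 26, 186] [1.0861 0.2051 0.026 ]
s r [546, 197, 21, 49, 210] [ 1.0721 -0.2155  0.026 ]
s r [244, 205, 18, 17, 241] [0.5852 0.2342 0.026 ]
s r [405, 271, 18, 19, 265] [ 0.6519 -0.1573  0.026 ]
```

View pics/s3.png

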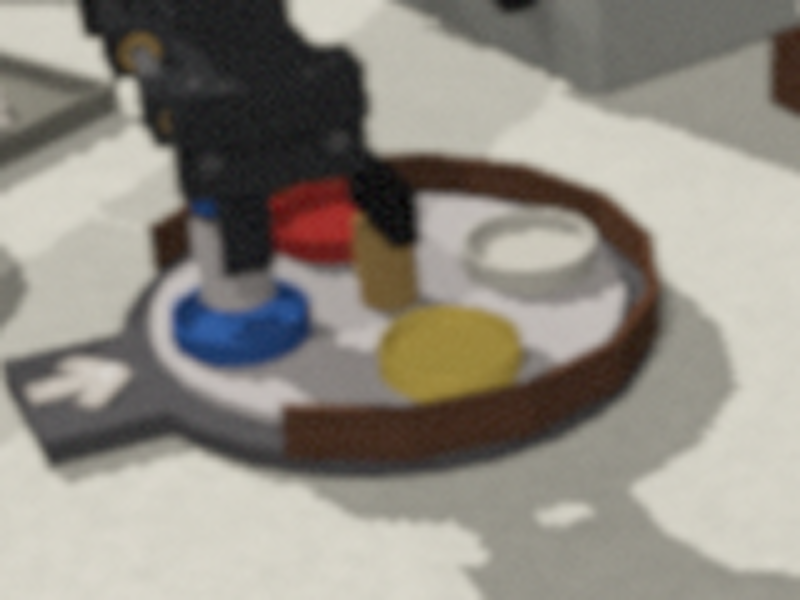

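The canister hangs over the blue well (foot near crop (238,305), well at (240,325)). Yellow and red wells are where they were, so the carousel hasn't moved.

>>> step_arm --pt "0 -0.2 0.5 0 0 0 1" --pt "0 0 0.4 0 0 0 1" --pt "0 0 0.3 0 0 0 1" --pt "0 0 0 0 0 0 1" --pt "0 0 0 0 0 0 1"

```text
clock: 14.52
tool_pos: [0.5128, 0.1819, 0.0608]
eef_rot: [0.143, 0.99, -0.0, -0.0]
contact_force: [0.5, 0.6, 0.1]
opening: 0.333
finger_force: 20.0
```

>>> step_arm --pt "0 0 0.1 0 0 0 1" --pt "0 0 0 0 0 0 1"

```text
clock: 14.78
tool_pos: [0.5128, 0.1819, 0.0608]
eef_rot: [0.143, 0.99, 0.0, 0.0]
contact_force: [-1.8, -0.8, 8.5]
opening: 0.339
finger_force: 20.0
```

Contact with the floor is felt (8.5 N), so I'm releasing gently and withdrawing.

>>> step_arm --pt "0 0 0 0 0 0 0.1" --pt "0 0 0 0 0 0 0.1" --pt "0 0 0 0 0 0 -0.3" --pt "0 0 0 0 0 0 -0.3" --pt "0 0 -1 0 0 0 -0.3" --pt "0 0 -3 0 0 0 -0.3" --pt "0 0 -5 0 0 0 -0.3" --pt "0 0 -5 0 0 0 -0.3"

```text
clock: 15.78
tool_pos: [0.5126, 0.1817, 0.2018]
eef_rot: [0.143, 0.99, -0.0, -0.0]
contact_force: [0.6, 0.6, -0.4]
opening: 0.652
finger_force: 0.0
```

>>> step_arm --pt "0 -5 0 0 0 0 -0.3" --pt "0 -5 0 0 0 0 -0.3" --pt "0 -5 0 0 0 0 -0.3" --pt "0 -5 0 0 0 0 -0.3" --pt "0 0 0 0 0 0 -0.3" --pt "0 0 0 0 0 0 -0.3"

```text
clock: 16.52
tool_pos: [0.4568, -0.0094, 0.2004]
eef_rot: [0.143, 0.99, 0.0, 0.001]
contact_force: [0.7, -0.3, 0.2]
opening: 0.653
finger_force: 0.0
```

```bash
python3 - <<'E'
from h import *
t=snap('top'); s=snap('side')
for n,x in(('t',t),('s',s)):
    for k,lo,hi in(('b',(95,110,40),(130,255,255)),('y',(20,110,80),(35,255,255)),('r',(172,130,60),(180,255,255))):
        for st,c in blobs(x,lo,hi,200): print(n,k,st,onz(x,c,.026).round(4),onz(x,c,.075).round(4))
a=np.hstack([cv2.resize(x,(400,400),interpolation=cv2.INTER_CUBIC) for x in(s['pixels'][170:290,190:310],t['pixels'][160:320,140:300])])
cv2.imwrite('pics/e4.png',a[:,:,::-1])
E
```

```text
t b [186, 241, 35, 34, 696] [0.5144 0.1841 0.026 ] [0.5133 0.1715 0.075 ]
t y [231, 210, 36, 36, 986] [0.5617 0.1061 0.026 ] [0.5579 0.098  0.075 ]
t y [389, 259, 20, 19, 289] [ 0.4895 -0.1361  0.026 ] [ 0.4898 -0.1303  0.075 ]
s b [440, 210, 32, 56, 1095] [ 0.8104 -0.1373  0.026 ] [ 0.734  -0.1796  0.075 ]
s y [266, 232, 28, 19, 416] [0.5604 0.1006 0.026 ] [0.5124 0.0311 0.075 ]
s y [326, 293, 18, 21, 335] [ 0.5098 -0.114   0.026 ] [ 0.4677 -0.159   0.075 ]
```

View pics/e4.png

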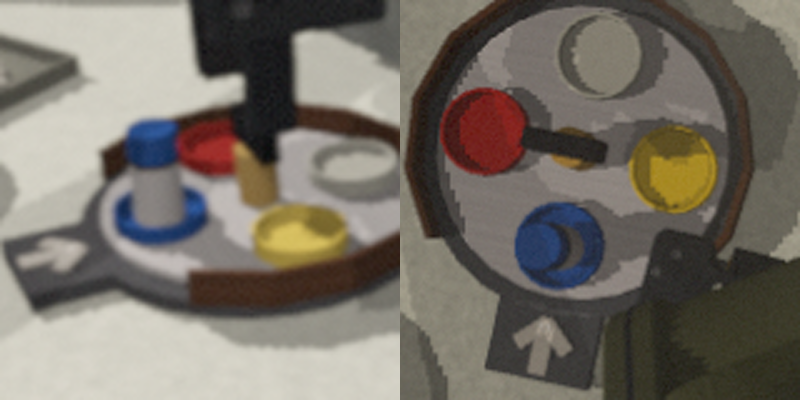

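The left half (side view) shows the canister upright in the blue well at (157,185). In the right half (top view) its cap is at about (540,248) in the well at (560,246), which still faces the arrow. The gripper is clear of everything, so I'm handing in.

```bash
python3 -c "
from plant import r
print(r.finish_job())"
```

```text
the job is handed in; nothing more can be done
None
```

I turned the carousel so the blue well faces the loading point, set the blue-capped canister upright in it, and handed the job in at about 16.6 s; the hand-in gave no verdict back.

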